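# Hook the V-block fixture plate onto its sloping stand and latch it

### The job

The aluminium fixture plate with the two V-blocks stands on the ledge of the blue sloping stand, too far to the right and still leaning on the heads of the two studs that it hangs on. Without lifting it off the ledge or ramming it, slide it left until its keyholes drop over the stud heads and it lies flat on the board, then slide it back to the right until the studs are fully home in the narrow ends of the keyholes. Then lock it by swinging the red-knobbed latch into the notch in its top edge as far as it goes, leaving the things lying about where they are.

Things in the scene. Friction and masses are not known exactly. Their poses are not given: they have to be found in the camera images.
- stand: fixed stand with a blue foot plate 90 x 146 mm (x, y); origin on the table under its centre, x axis horizontal, uphill (away from the robot), y to the left along the ledge, z up. 'Left' and 'right' are as the robot sees it: +y and -y of the stand. The plate slides along it with a push of 3 to 12 N.
- board: grey sloping face of the stand (a fixed part of it), 148 x 260 mm, tilted 25 degrees and facing the robot. Origin on the face, 138 mm above the table; x uphill along the face, y left along it, z out of it. The face spans x -62 to +86, y -130 to +130 mm. A steel ledge at its lower edge (x -60 to -48 mm) stands 16 mm out of the face. The two studs stand at x = 17, y = -45 and +45 mm.
- stud_left (a point): top centre of the left stud, fixed on the board at x = 17, y = +45 mm, 16.9 mm out of the face: steel neck 10 mm in diameter and 11.6 mm long, then a domed head 20 mm in diameter. Covered by the plate.
- stud_right (a point): the same for the right stud, at x = 17, y = -45 mm on the board
- plate: loose aluminium plate, 96 (x, uphill) x 168 (y) x 10 mm, about 0.54 kg. Origin at the centre of its back face, axes like the board's; hung fully home its frame coincides with the board's. On its front two steel V-blocks, 40 x 40 x 30 mm, at x = -24, y = -40 and +40 mm. Start: lower edge against the ledge, 22 to 46 mm right of home, tipped outward 17 degrees on the stud heads.
- keyhole_left (a point): centre, at the back face, of the wide end of the plate's left keyhole (plate x = 17, y = +28 mm; the right keyhole's is at y = -62): 24 mm along y, 27 mm along x. From it a 14 mm wide slot runs 17 mm to the left (+y). Heads pass through with the plate 17 mm (+-2) left of home; home, the necks stand at the slots' left ends.
- notch (a point): middle of the notch in the plate's upper edge (plate x = 42, y = 13 mm, on the back face): from y = -8 to +34 mm, 12 mm deep, open uphill. Its right side, y = -8, is the shoulder that the shut latch holds; with the plate home the arm passes clear of it.
- latch (a joint): turn latch on the board above the plate: 0 = open (arm points left, +y), 1.571 = shut at its end stop (arm points down the slope, in the notch, where it keeps the plate from sliding left). Stiff: stays where it is left, turns with about 2 N at the knob. It starts between 0 and 0.35 rad.
- latch_pivot (a point): pivot of the latch, fixed on the board at x = 72, y = 0, 10 mm out of the face; the arm, 11 mm wide and 33 mm long, lies 4 to 10 mm out of the face
- latch_knob (a point): middle of the red knob on the latch's arm, 24 mm from the pivot: 12 mm in diameter, 24 mm long, standing square to the board, from 14 to 38 mm out of its face (this point is 26 mm out)
- oil_can: little red oil can, 52 mm across and 105 mm tall, upright; origin at the centre of its foot; leave it alone
- try_square: small steel try square, 75 x 89 x 14 mm, lying flat; origin at the centre of its underside; leave it alone
- dial: dial indicator, 110 x 54 x 14 mm, lying flat; origin at the centre of its underside; leave it alone
- drill_chuck: steel drill chuck, 36 mm across, 54 mm tall, upright; origin at the centre of its foot; leave it alone

How it is judged:
By the outcome, as a careful person would: the job done as asked, in the order asked, and still so for the second after the job is handed in, with the robot touching nothing.
It also fails if it takes over 67 s, if anything falls off the work surface, if the arm or the gripper's body presses on something with over 40 N, if the wrist force passes 120 N, or if a joint passes its speed limit or range.

### The arm

A 6-joint arm with a two-finger parallel gripper is mounted at the origin on a cart in front of the work surface, level with it; the furniture and walls round the work are solid. World frame = base frame: x ahead of the robot, y to its left, z up, the work surface at z = 0. Lengths are in m, angles in rad, forces in N, time in s.
With the tool pointing down it reaches from about 0.15 to 0.775 m from the base axis. Payload 6.1 kg.
Tool frame: the origin (TCP) lies at the very end of the fingers, on their centre line; the grasp point (between the pads) lies 19 mm behind it; z points along the fingers, y is the line along which they close (so a half turn about z gives the same grasp; the last joint's range is limited). The gripper opens to 85 mm and grips with 20 to 120 N. Pads are 22 mm wide; open, the fingers measure 114 mm over their backs; the gripper's body (76 mm by 85 mm) begins 54 mm behind the grasp point. The pads swing forward as they close: fully open they stand 13 mm farther back than shut.
Start: joints at [-1.193, 0.126, -0.04, 1.405, 0, 1.571], TCP at [0.194, -0.488, 0.231] pointing down, gripper open.
Joint ranges: [-2.72, 2.72], [-0.95, 1.95], [-1.27, 1.35], [-1.78, 2.02], [-1.46, 1.47], [-3.14, 3.14]. Speed limits (rad/s): [2.39, 2.39, 3.01, 3.14, 3.14, 3.14].

### API

Orientations are given as a 3x3 rotation matrix whose columns are the frame's x, y, z axes.
In Python, from cell import robot, snapshot, job gives the robot as it stands.
- The arm moves only by the tool arm_command, never from a script. Its argument "increments" is a list of rows, each a list of 6 numbers: the shift along the tool's x, y, z scaled (see below), then the turn, a rotation vector about the tool's x, y, z scaled (see below). In form: [[x, y, z, ax, ay, az], ...]. A call has 1 to 8 rows; each row shifts and turns the commanded pose from where the row before left it, along the tool's axes as they then stand; what a row does not reach is not made up. The controller multiplies each number of a shift by 50 mm and each number of a turn by 4 degrees. A row lasts 1/10 s, in which the tool goes at most 50 mm and 8.59 degrees, less where a joint would pass 70% of its speed; a pose out of reach is approached as far as the arm can. A call with a number of a shift or a turn outside -1 to 1 is refused whole. A call with a gripper value outside its range is refused whole. "grip" is the opening in per cent of the stroke, from 0 (shut) to 100 (fully open), set as the call begins (left out, the last holds). The fingers move at their own pace and stop on an object; "force" is the grip in N (left out, the last holds). Time passes only in rows, so rows that do not move let the fingers close. It gives the time, the measured TCP pose, the force, the opening and the grip force at its end, in the units of the state.
- robot.get_state(): the state, without advancing time (a new reading comes with each control period).
- snapshot(name): name is "side" or "top" or "wrist"; returns a dict with "frame" (420x560x3 uint8, blue, green, red), "mtx" (3x3 intrinsics, pixels), "world_to_cam" (4x4, takes a point from world to camera coordinates). Camera axes: x right, y down, z forward; pixel columns grow to the right and rows downward; lengths in m; the calibration is good to about 2 mm. A picture is of the moment at which its call begins. There is no depth.
- job.hand_in(): hands the job in; it is judged then, once.
The state is a dict: "time": time; "qpos": joint angles; "qvel": joint speeds; "effort": joint torques, N m; "tcp_pos": TCP position; "tool_rot": TCP orientation; "force": force on the tool from outside, world axes, zero at the start; "torque": the same for the moment, N m; "grip_width": finger opening in m; "grasp_force": force on a finger pad.
Only numpy, scipy, OpenCV 4.12 (cv2) and the standard library are available. Lean on these libraries where they do the work, as an engineer would, in place of code of your own. Each camera call takes 0.05 s, during which the arm holds its last target. There are 200 camera calls.

## Working session

There is one attempt and no reset: what is moved stays moved. The work goes in short steps, Python scripts to look and compute and a tool call to move; the robot and the scene stay as the last step left them, time stands still between calls to the robot, and variables do not carry over. Pictures are saved under pics/ and viewed, at most 10 in all, crops included, and the job is handed in when it is done.

Besides the shell and the picture viewer there is one more tool, called as name(argument=value, ...), one argument or row to a line, values as JSON. arm_command: Moves the arm, as the interface text tells. Shifts and turns lie within -1 to 1; 1 stands for 50 mm of shift or 4 degrees of turn. Its arguments: {"type":"object","properties":{"increments":{"type":"array","items":{"type":"array","items":{"type":"number","minimum":-1,"maximum":1}}},"grip":{"type":"number"},"force":{"type":"number"}},"required":["increments"]}

```bash
ls; mkdir -p pics
python3 - <<'E'
from cell import robot,snapshot
import cv2,numpy as np
s=robot.get_state();print(s)
for n in("side","top"):
    d=snapshot(n);cv2.imwrite(f"pics/{n}0.png",d["frame"]);print(n,d["mtx"].tolist(),d["world_to_cam"].round(4).tolist())
a=cv2.imread("pics/side0.png");b=cv2.imread("pics/top0.png")
E
```

```text
pics
{'time': 0.0, 'qpos': array([-1.19302843e+00,  1.26377765e-01, -4.06104031e-02,  1.40540005e+00,
       -2.40215070e-05,  1.57077448e+00]), 'qvel': array([ 0.00041623, -0.00170259,  0.00059304, -0.00197601,  0.000855  ,
        0.00034972]), 'effort': array([ 1.01785674e-03, -4.35918474e+01,  3.52923203e+01,  1.73906103e-02,
       -1.33795106e-05,  9.84642554e-07]), 'tcp_pos': array([ 0.19348689, -0.48760444,  0.23052855]), 'tool_rot': array([[ 9.29482182e-01,  3.68866509e-01, -6.09490104e-04],
       [ 3.68867012e-01, -9.29481019e-01,  1.47078351e-03],
       [-2.39867042e-05, -1.59188786e-03, -9.99998733e-01]]), 'force': array([ 0.17158371,  0.18146759, -0.96587292]), 'torque': array([-0.01496929, -0.02890833,  0.00493691]), 'grasp_force': 0.0, 'grip_width': 0.0851751110458954}
side [[380.87729049839544, 0.0, 289.62824964667215], [0.0, 380.87729049839544, 204.56234895984036], [0.0, 0.0, 1.0]] [[-0.996, -0.0867, -0.0219, 0.5173], [-0.0384, 0.6351, -0.7714, 0.2229], [0.0808, -0.7675, -0.6359, 0.9885], [0.0, 0.0, 0.0, 1.0]]
top [[461.0648590059862, 0.0, 272.12261637285746], [0.0, 461.0648590059862, 201.69527500593682], [0.0, 0.0, 1.0]] [[-0.0215, -0.9998, 0.0015, -0.1217], [-0.9906, 0.0211, -0.1352, 0.5468], [0.1351, -0.0044, -0.9908, 1.2768], [0.0, 0.0, 0.0, 1.0]]
```

View pics/top0.png

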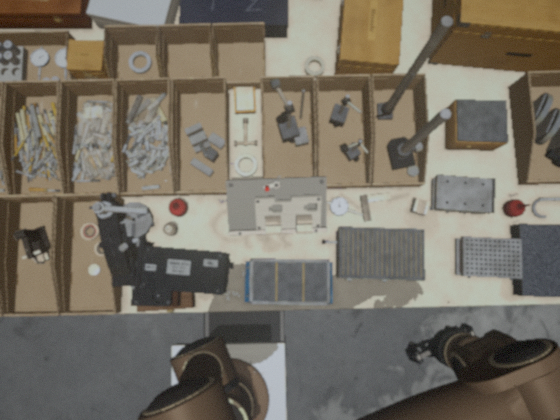

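View pics/side0.png

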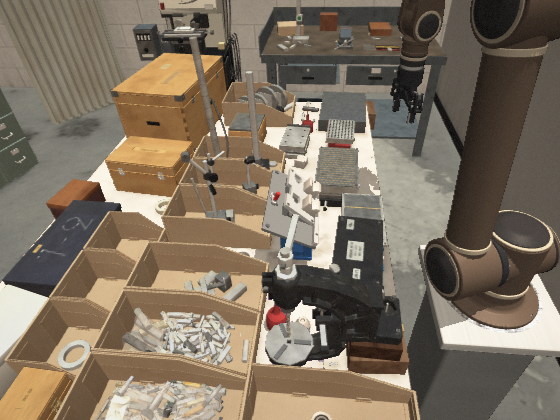

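The top view shows the grey board at about (228–326, 178–235), with the plate at its right, the red knob near (268,187), the oil can at (178,207), the dial at (338,205), and the chuck at (170,229). The side view shows the stand at about (290,215). I'll enlarge both.

Run:
```python
import cv2,numpy as np
a=cv2.imread("pics/top0.png")[165:250,160:380];b=cv2.imread("pics/side0.png")[160:270,240:360]
a=cv2.resize(a,None,fx=3.6,fy=3.6,interpolation=cv2.INTER_CUBIC);b=cv2.resize(b,None,fx=2.6,fy=2.6,interpolation=cv2.INTER_CUBIC)
c=np.zeros((600,800,3),np.uint8);c[:a.shape[0],:a.shape[1]]=a[:, :800];c[308:308+b.shape[0],:b.shape[1]]=b;cv2.imwrite("pics/crop0.png",c)
```

```text
(no output)
```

View pics/crop0.png

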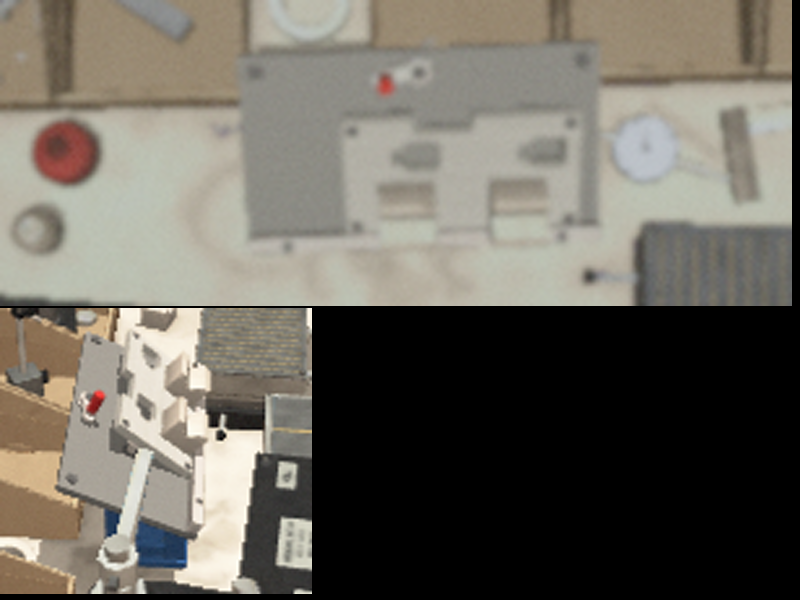

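The crop shows the board corners (crop pixels) at about (240,52), (598,43), (598,228), (250,240). The knob's top is at (385,80), the pivot at (420,72). The plate's left and right edges run from about x=344 to x=582, with its notch at x 415–472.

```bash
cat > h.py <<'E'
import numpy as np, cv2
from cell import robot,snapshot
T=np.radians(25)
def ray(cam,uv):
    M=cam["world_to_cam"];R=M[:3,:3];d=R.T@np.linalg.inv(cam["mtx"])@np.array([uv[0],uv[1],1.]);return -R.T@M[:3,3],d
def onplane(cam,uv,p0,n):
    o,d=ray(cam,uv);return o+d*(n@(p0-o))/(n@d)
def atz(cam,uv,z): return onplane(cam,uv,np.array([0,0,z]),np.array([0,0,1.]))
def board(x,y,yaw):
    c,s=np.cos(yaw),np.sin(yaw);Rz=np.array([[c,-s,0],[s,c,0],[0,0,1]])
    Ry=np.array([[np.cos(T),0,-np.sin(T)],[0,1,0],[np.sin(T),0,np.cos(T)]])
    return Rz@Ry,np.array([x,y,.138])
def proj(cam,p):
    q=cam["world_to_cam"][:3,:3]@p+cam["world_to_cam"][:3,3];q=cam["mtx"]@q;return q[:2]/q[2]
def fit(P,W):  # board pts (n,3) , world pts -> x,y,yaw
    R0,_=board(0,0,0);L=(R0@P.T).T[:,:2];W=W[:,:2];lc,wc=L.mean(0),W.mean(0);a,b=L-lc,W-wc
    yaw=np.arctan2((a[:,0]*b[:,1]-a[:,1]*b[:,0]).sum(),(a*b).sum());c,s=np.cos(yaw),np.sin(yaw)
    t=wc-np.array([[c,-s],[s,c]])@lc;return t[0],t[1],yaw
E
python3 - <<'E'
from h import *
d=snapshot("top")
P=np.array([[86,130,0],[86,-130,0],[-62,-130,0],[-62,130,0]])/1e3
uv=np.array([[240,52],[598,43],[598,228],[250,240]])/3.6+[160,165]
z=.138+P[:,0]*np.sin(T)
W=np.array([atz(d,u,h) for u,h in zip(uv,z)]);print(W.round(4), [np.linalg.norm(W[i]-W[i-1]).round(4) for i in range(4)])
x,y,yaw=fit(P,W);print(x,y,np.degrees(yaw));R,t=board(x,y,yaw)
for nm,c,o in(("knobtop",(385,80),.038),("pivot",(420,72),.010),("plR_low",(582,222),.01),("plL_low",(347,232),.01),("plR_up",(581,117),.036),("plL_up",(344,120),.036),("notR",(472,112),.03),("notL",(415,116),.03)):
    p=onplane(d,np.array(c)/3.6+[160,165],t+R[:,2]*o,R[:,2]);print(nm,(R.T@(p-t)*1e3).round(1))
for nm,c,z in(("oil",(66,150),.105),("chuck",(38,228),.054),("dial",(645,148),.014)):print(nm,atz(d,np.array(c)/3.6+[160,165],z).round(3))
E
```

```text
[[ 0.5855 -0.0173  0.1743]
 [ 0.5866 -0.2728  0.1743]
 [ 0.4592 -0.2754  0.1118]
 [ 0.4558 -0.0177  0.1118]] [np.float64(0.144), np.float64(0.2554), np.float64(0.142), np.float64(0.2577)]
0.5108792039125902 -0.14590310081773133 0.532194493315809
knobtop [70.4 25.  38. ]
pivot [67.8  0.1 10. ]
plR_low [ -49.6 -115.8   10. ]
plL_low [-51.8  56.5  10. ]
plR_up [  38.6 -111.6   36. ]
plL_up [41.7 54.6 36. ]
notR [ 42.9 -35.5  30. ]
notL [41.2  4.7 30. ]
oil [0.527 0.12  0.105]
chuck [0.473 0.152 0.054]
dial [ 0.53  -0.327  0.014]
```

The board fit agrees with its known sizes to about 3–5 mm. The plate is about 29 mm right of home and the latch is nearly at 0. I'll use a tool frame with x uphill, y right and z into the board, and first compute the move to a viewing pose.

```bash
cat >> h.py <<'E'
from scipy.spatial.transform import Rotation as Ro
import json,os
def B():
    x,y,w=json.load(open("b.json"));return board(x,y,w)
def goal(): R,_=B();return np.column_stack([R[:,0],-R[:,1],-R[:,2]])
def rel(tx,ty,tz):  # remaining turn (deg, tool axes), shift mm in goal axes to board point mm
    s=robot.get_state();R,t=B();G=goal()
    rv=np.degrees(Ro.from_matrix(s["tool_rot"].T@G).as_rotvec())
    p=t+R@(np.array([tx,ty,tz])/1e3)
    print("turn",rv.round(2),"shift tool",(s["tool_rot"].T@(p-s["tcp_pos"])*1e3).round(1),"goalaxes",(G.T@(p-s["tcp_pos"])*1e3).round(1))
    print("tcp in board",(R.T@(s["tcp_pos"]-t)*1e3).round(1),"F board",(R.T@s["force"]).round(1),"t",round(s["time"],2),"w",round(s["grip_width"]*1e3,1))
E
echo "[0.5109,-0.1459,0.00929]">b.json; python3 -c "
from h import *
rel(-10,-30,190)"
```

```text
turn [-4.68 24.73 20.76] shift tool [ 326.9 -204.9  -75. ] goalaxes [ 241.3 -308.8   29.5]
tcp in board [-251.3 -338.8  219.5] F board [ 0.  -0.2  0.5] t 0.15 w 85.7
```

arm_command(
  increments=[
    [0.2, 0, 0, -0.146, 0.773, 0.649],
    [0.2, 0, 0, -0.146, 0.773, 0.649],
    [0.2, 0, 0, -0.146, 0.773, 0.649],
    [0.2, 0, 0, -0.146, 0.773, 0.649],
    [0.2, 0, 0, -0.146, 0.773, 0.649],
    [0.2, 0, 0, -0.146, 0.773, 0.649],
    [0.2, 0, 0, -0.146, 0.773, 0.649],
    [0.2, 0, 0, -0.146, 0.773, 0.649],
  ],
)

```text
time: 0.95
tcp_pos: [0.2695, -0.4707, 0.2462]
tool_rot: [[0.905, 0.007, 0.425], [0.007, -1.0, 0.003], [0.425, -0.0, -0.905]]
force: [-0.6, 0.8, -0.1]
grip_width: 0.0853
grasp_force: 0.0
```

```bash
python3 -c "
from h import *
rel(-10,-30,190)"
```

```text
turn [ 0.04 -0.14 -0.11] shift tool [ 165.2 -292.8   11.5] goalaxes [ 165.8 -292.5   11.3]
tcp in board [-175.8 -322.5  201.3] F board [-0.6  0.8  0.1] t 0.95 w 85.3
```

arm_command(
  increments=[
    [0.41, -0.73, 0.03, 0, 0, 0],
    [0.41, -0.73, 0.03, 0, 0, 0],
    [0.41, -0.73, 0.03, 0, 0, 0],
    [0.41, -0.73, 0.03, 0, 0, 0],
    [0.41, -0.73, 0.03, 0, 0, 0],
    [0.41, -0.73, 0.03, 0, 0, 0],
    [0.41, -0.73, 0.03, 0, 0, 0],
    [0.41, -0.73, 0.03, 0, 0, 0],
  ],
  grip=68,
  force=40,
)

```text
time: 1.75
tcp_pos: [0.4203, -0.1758, 0.3049]
tool_rot: [[0.906, 0.009, 0.423], [0.008, -1.0, 0.003], [0.423, 0.001, -0.906]]
force: [0.8, 0.5, 0.2]
grip_width: 0.0582
grasp_force: 0.0
```

```bash
python3 -c "
from h import *
rel(-10,-30,190)
d=snapshot('wrist');cv2.imwrite('pics/w1.png',d['frame']);np.savez('w1.npz',**d)
"
```

```text
turn [ 0.08 -0.06 -0.01] shift tool [ 1.8  0.9 -0.4] goalaxes [ 1.8  0.9 -0.4]
tcp in board [-11.8 -29.1 189.6] F board [ 0.8  0.5 -0.1] t 1.75 w 58.2
```

View pics/w1.png

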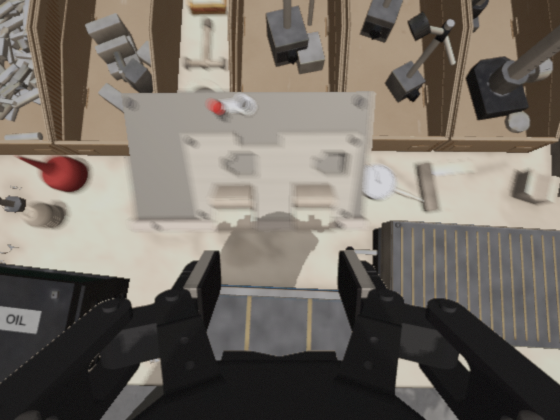

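The wrist view shows the board's top corners at (125,93) and (373,93), the pivot near (242,105), and the knob at (216,107). The V-blocks are at about (211–252) and (293–333) × (185–220). The oil can and dial stand well clear.

Run:
```python
from h import *
d=dict(np.load('w1.npz'));f=d['frame'];g=cv2.cvtColor(f,cv2.COLOR_BGR2GRAY).astype(int)
print("top edge col180",g[86:102,180],"col330",g[86:102,330]);print("left row130",g[130,118:138],"right row130",g[130,362:382])
hsv=cv2.cvtColor(f,cv2.COLOR_BGR2HSV);m=(((hsv[...,0]<8)|(hsv[...,0]>172))&(hsv[...,1]>140)).astype(np.uint8);m[:80]=0;m[125:]=0
n,l,s,c=cv2.connectedComponentsWithStats(m);print(s,c.round(1))
R,t=B()
inb=lambda uv,o:(R.T@(onplane(d,uv,t+R[:,2]*o,R[:,2])-t)*1e3).round(1)
for nm,uv,o in(("TL",(125,93),0),("TR",(373,93),0),("L130",(127.5,130),0),("R130",(371,130),0),("pivot",(242,105),.01),("vbR r",(333,195),.045),("vbR l",(293,195),.045),("vbL l",(211,195),.045),("vbL r",(252,195),.045),("knob",(216,107),.032),("plL",(181,137),.036),("plR",(364,137),.036)):print(nm,inb(uv,o))
c=cv2.resize(f[80:235,110:390],None,fx=2.8,fy=2.8,interpolation=cv2.INTER_CUBIC);cv2.imwrite('pics/w1c.png',c)
```

```text
top edge col180 [194 193 185 182 173 163 160 154 154 155 155 154 155 155 155 155] col330 [ 73  73  73  73  73  88 146 161 163 163 163 162 163 162 163 162]
left row130 [151 151 151 151 151 151 151 151 149 149 150 149 150 150 150 150 150 150
 150 151] right row130 [160 160 160 157 160 163 166 168 167 170 169 159 153 153 152 152 152 152
 151 151]
[[     0      0    560    420 235126]
 [   213    102      9     11     74]] [[279.5 209.5]
 [217.  107.6]]
TL [ 84.  126.6  -0. ]
TR [  84.  -125.2    0. ]
L130 [ 47.5 129.1  -0. ]
R130 [  47.5 -126.2   -0. ]
pivot [72.1  7.1 10. ]
vbR r [-11.4 -81.6  45. ]
vbR l [-11.4 -43.1  45. ]
vbL l [-11.4  35.8  45. ]
vbL r [-11.4  -3.6  45. ]
knob [69.5 28.9 32. ]
plL [42.6 62.5 36. ]
plR [  42.6 -109.6   36. ]
```

View pics/w1c.png

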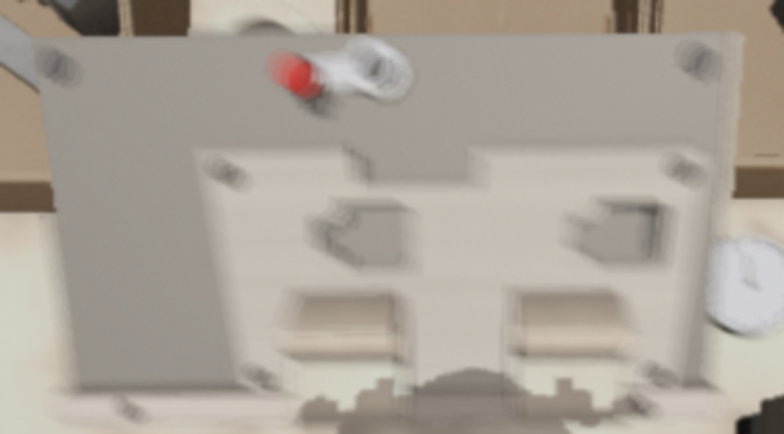

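The enlarged view is blurred because the arm was still settling. The pivot sits near crop (380,67). I'll take a still picture and measure once more.

arm_command(
  increments=[
    [0, 0, 0, 0, 0, 0],
    [0, 0, 0, 0, 0, 0],
    [0, 0, 0, 0, 0, 0],
  ],
)

```text
time: 2.1
tcp_pos: [0.4197, -0.1783, 0.304]
tool_rot: [[0.907, 0.007, 0.422], [0.007, -1.0, 0.002], [0.422, 0.001, -0.907]]
force: [0.5, 0.0, -0.3]
grip_width: 0.0582
grasp_force: 0.0
```

Run:
```python
from h import *
d=snapshot('wrist');np.savez('w2.npz',**d);f=d['frame'];rel(-10,-30,190)
c=cv2.resize(f[80:235,110:390],None,fx=2.8,fy=2.8,interpolation=cv2.INTER_CUBIC);cv2.imwrite('pics/w2c.png',c)
```

```text
turn [ 0.1   0.03 -0.13] shift tool [ 2.8 -1.9 -0.9] goalaxes [ 2.8 -1.9 -0.9]
tcp in board [-12.8 -31.9 189.1] F board [-0.  -0.3 -0.9] t 2.15 w 57.7
```

View pics/w2c.png

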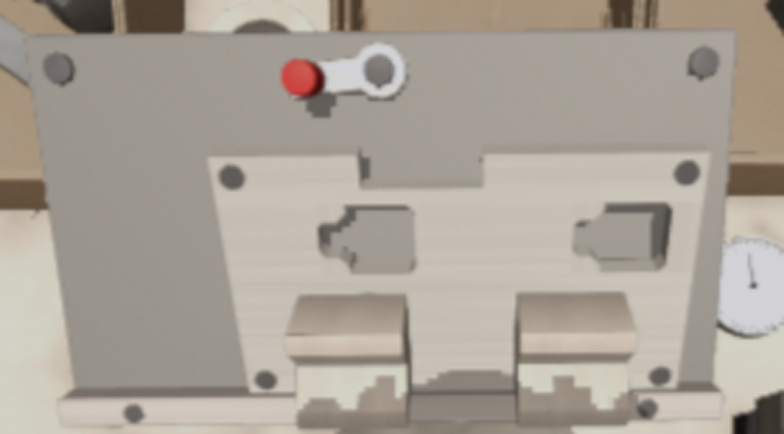

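The still picture is sharp. Crop corners are TL (26,35) and TR (735,30); the pivot is at (379,68) and the knob top at (302,77). The plate's top edge runs from (208,157) to (709,152), and its notch from 360 to 483. The V-block right sides are at (407,…) and (635,…).

Run:
```python
from h import *
d=dict(np.load('w2.npz'));px=lambda c:np.array(c)/2.8+[110,80]-.5+.5/2.8
P=np.array([[86,130,0],[86,-130,0],[72,0,12],[-48,127,16],[-48,-130,16]])/1e3
C=[(26,35),(735,30),(379,68),(60,396),(722,390)]
R0,_=board(0,0,0)
W=np.array([atz(d,px(c),.138+(R0@p)[2]) for c,p in zip(C,P)])
for c,w in zip(C,W):print(c,w.round(4))
print(np.linalg.norm(W[0]-W[1]))
x,y,yw=fit(P[:3],W[:3]);print("fit",x,y,yw);R,t=board(x,y,yw);print((R.T@(W-t).T).T.round(4)*1e3)
json.dump([x,y,yw],open("b.json","w"))
inb=lambda c,o:(R.T@(onplane(d,px(c),t+R[:,2]*o/1e3,R[:,2])-t)*1e3).round(1)
for nm,c,o in(("knob",(302,77),38),("plL",(208,157),37),("plR",(709,152),37),("notR",(483,152),37),("notL",(360,157),37),("vRr",(635,340),47),("vRl",(518,340),47),("vLl",(286,340),47),("vLr",(405,340),47)):print(nm,inb(c,o))
```

```text
(26, 35) [ 0.5849 -0.0162  0.1743]
(735, 30) [ 0.5889 -0.2716  0.1743]
(379, 68) [ 0.5707 -0.1442  0.1793]
(60, 396) [ 0.4587 -0.0184  0.1322]
(722, 390) [ 0.463  -0.2745  0.1322]
0.25549858249834634
fit 0.5094984177343261 -0.14509765156389193 0.01539911636450866
[[  85.5  127.8    0.2]
 [  85.5 -127.7    0.2]
 [  73.    -0.    11.6]
 [ -46.7  127.5   15.4]
 [ -46.4 -128.7   15.3]]
knob [69.4 22.3 38. ]
plL [44.3 55.4 37. ]
plR [  44.7 -111.4   37. ]
notR [ 45.3 -36.1  37. ]
notL [43.9  4.8 37. ]
vRr [-17.3 -87.8  47. ]
vRl [-16.9 -47.7  47. ]
vLl [-16.3  31.6  47. ]
vLr [-16.6  -9.1  47. ]
```

The measurements are consistent: plate offset −28 mm, right block centre y=−68, latch angle about 0.1 rad. I'll straddle the right V-block loosely with the open fingers.

```bash
python3 -c "
from h import *
rel(-33,-68,22)"
```

```text
turn [ 0.25  0.03 -0.44] shift tool [-20.9  35.3 166.8] goalaxes [-21.3  35.9 166.6]
tcp in board [-11.7 -32.1 188.6] F board [-0.  -0.3 -0.9] t 2.15 w 57.7
```

arm_command(
  increments=[
    [-0.1, 0.18, 0.2, 0.06, 0, -0.11],
    [-0.1, 0.18, 0.4, 0, 0, 0],
    [-0.1, 0.18, 0.5, 0, 0, 0],
    [-0.1, 0.18, 0.5, 0, 0, 0],
    [0, 0, 0.5, 0, 0, 0],
    [0, 0, 0.4, 0, 0, 0],
    [0, 0, 0.2, 0, 0, 0],
    [0, 0, 0, 0, 0, 0],
  ],
)

```text
time: 2.95
tcp_pos: [0.4589, -0.2133, 0.172]
tool_rot: [[0.907, 0.016, 0.421], [0.014, -1.0, 0.008], [0.421, -0.001, -0.907]]
force: [0.4, 0.5, -0.0]
grip_width: 0.058
grasp_force: 0.0
```

```bash
python3 -c "
from h import *
rel(-33,-68,22)
d=snapshot('wrist');cv2.imwrite('pics/w3.png',d['frame'])
"
```

```text
turn [-0.08  0.12  0.01] shift tool [-0.5  0.6 30.7] goalaxes [-0.5  0.6 30.7]
tcp in board [-32.5 -67.4  52.7] F board [ 0.4  0.5 -0.2] t 2.95 w 58.0
```

View pics/w3.png

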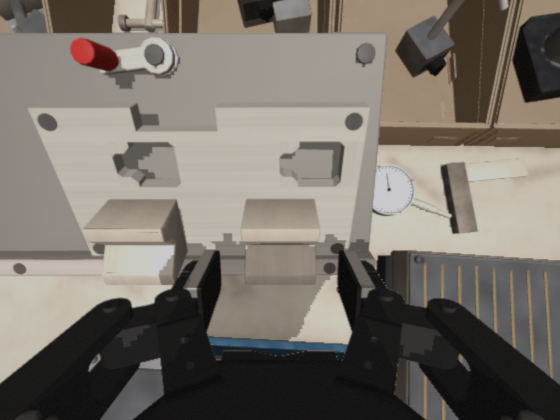

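The fingertips sit either side of the right block (block columns 242–320, fingers at about 215 and 345), so I'll go down.

arm_command(
  increments=[
    [0, 0, 0.1, 0, 0, 0],
    [0, 0, 0.15, 0, 0, 0],
    [0, 0, 0.15, 0, 0, 0],
    [0, 0, 0.1, 0, 0, 0],
    [0, 0, 0.1, 0, 0, 0],
    [0, 0, 0, 0, 0, 0],
  ],
)

```text
time: 3.6
tcp_pos: [0.4724, -0.2122, 0.1457]
tool_rot: [[0.906, 0.018, 0.422], [0.017, -1.0, 0.008], [0.422, -0.0, -0.907]]
force: [-0.4, -0.4, -0.2]
grip_width: 0.0578
grasp_force: 0.0
```

arm_command(
  increments=[
    [0, -0.06, 0, 0, 0, 0],
    [0, -0.06, 0, 0, 0, 0],
    [0, -0.05, 0, 0, 0, 0],
    [0, -0.05, 0, 0, 0, 0],
    [0, -0.05, 0, 0, 0, 0],
    [0, 0, 0, 0, 0, 0],
  ],
)

```text
time: 4.2
tcp_pos: [0.4723, -0.1991, 0.147]
tool_rot: [[0.906, 0.018, 0.424], [0.017, -1.0, 0.007], [0.424, 0.001, -0.906]]
force: [0.6, -3.4, 0.4]
grip_width: 0.0581
grasp_force: 1.4
```

```bash
python3 -c "
from h import *
rel(-33,-68,22)"
```

```text
turn [-0.   -0.06  0.15] shift tool [-2.4 14.6  2.2] goalaxes [-2.4 14.6  2.2]
tcp in board [-30.6 -53.4  24.2] F board [ 0.6 -3.4  0.1] t 4.2 w 58.1
```

Contact at about 3.4 N, and the plate is sliding. It has about 39 mm to go.

arm_command(
  increments=[
    [0, -0.06, 0, 0, 0, 0],
    [0, -0.06, 0, 0, 0, 0],
    [0, -0.06, 0, 0, 0, 0],
    [0, -0.06, 0, 0, 0, 0],
    [0, -0.06, 0, 0, 0, 0],
    [0, -0.06, 0, 0, 0, 0],
    [0, -0.06, 0, 0, 0, 0],
    [0, -0.06, 0, 0, 0, 0],
  ],
)

```text
time: 5.0
tcp_pos: [0.472, -0.1752, 0.1469]
tool_rot: [[0.906, 0.018, 0.423], [0.016, -1.0, 0.006], [0.424, 0.001, -0.906]]
force: [0.7, -4.6, 2.2]
grip_width: 0.0582
grasp_force: 2.5
```

arm_command(
  increments=[
    [0, -0.04, 0, 0, 0, 0],
    [0, -0.03, 0, 0, 0, 0],
    [0, -0.03, 0, 0, 0, 0],
    [0, -0.03, 0, 0, 0, 0],
    [0, 0, 0, 0, 0, 0],
  ],
)

```text
time: 5.5
tcp_pos: [0.4719, -0.168, 0.1466]
tool_rot: [[0.906, 0.019, 0.423], [0.017, -1.0, 0.008], [0.424, -0.0, -0.906]]
force: [1.3, -1.8, 0.2]
grip_width: 0.0582
grasp_force: 1.2
```

```bash
python3 -c "
from h import *
rel(-33,-68,22)
d=snapshot('wrist');cv2.imwrite('pics/w4.png',d['frame'])
"
```

```text
turn [-0.11 -0.06  0.17] shift tool [-2.4 45.7  1.7] goalaxes [-2.3 45.7  1.8]
tcp in board [-30.7 -22.3  23.8] F board [ 1.2 -1.9 -0.4] t 5.5 w 58.2
```

View pics/w4.png

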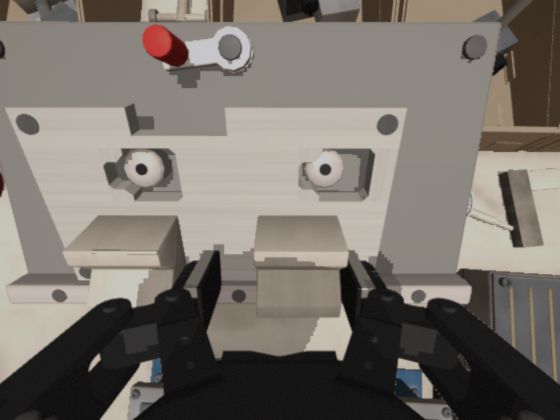

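The studs' heads show in the keyholes at (144,168) and (325,168), about 8 mm left of the wide ends, and the plate is still tipped (offset about +9). I'll continue slowly.

arm_command(
  increments=[
    [0, -0.03, 0, 0, 0, 0],
    [0, -0.03, 0, 0, 0, 0],
    [0, -0.03, 0, 0, 0, 0],
    [0, -0.02, 0, 0, 0, 0],
    [0, -0.02, 0, 0, 0, 0],
    [0, 0, 0, 0, 0, 0],
  ],
)

```text
time: 6.15
tcp_pos: [0.4715, -0.1618, 0.1465]
tool_rot: [[0.906, 0.018, 0.423], [0.017, -1.0, 0.008], [0.423, 0.0, -0.906]]
force: [1.9, -2.5, -1.3]
grip_width: 0.0577
grasp_force: 1.4
```

arm_command(
  increments=[
    [0, -0.02, 0, 0, 0, 0],
    [0, 0, 0, 0, 0, 0],
    [0, 0, 0, 0, 0, 0],
  ],
)

```text
time: 6.45
tcp_pos: [0.4715, -0.1609, 0.1465]
tool_rot: [[0.906, 0.018, 0.423], [0.016, -1.0, 0.008], [0.423, 0.0, -0.906]]
force: [1.7, -2.7, -1.4]
grip_width: 0.0583
grasp_force: 1.2
```

```bash
cat > chk.py <<'E'
from h import *
rel(-33,-68,22)
# plate's top edge in wrist view near the column between notch and right corner, row of strongest dark->bright step
d=snapshot('wrist');np.savez('w5.npz',**d);cv2.imwrite('pics/last.png',d['frame'])
g=cv2.GaussianBlur(cv2.cvtColor(d['frame'],cv2.COLOR_BGR2GRAY),(5,5),0).astype(int)
for c in(290,340,370):
    k=np.diff(g[60:200,c]);print(c,60+k.argmax(),k.max())
E
python3 chk.py
```

```text
turn [-0.06 -0.02  0.14] shift tool [-2.  52.8  1.8] goalaxes [-1.9 52.8  1.9]
tcp in board [-31.1 -15.2  23.9] F board [ 0.9 -2.8 -1.9] t 6.45 w 58.3
290 101 19
340 173 39
370 126 31
```

arm_command(
  increments=[
    [0, -0.02, 0, 0, 0, 0],
    [0, 0, 0, 0, 0, 0],
    [0, 0, 0, 0, 0, 0],
  ],
)

```text
time: 6.8
tcp_pos: [0.4714, -0.16, 0.1465]
tool_rot: [[0.906, 0.018, 0.423], [0.016, -1.0, 0.007], [0.423, 0.0, -0.906]]
force: [0.2, -2.5, -1.5]
grip_width: 0.0579
grasp_force: 1.3
```

```bash
python3 chk.py
```

```text
turn [-0.04 -0.01  0.14] shift tool [-2.  53.7  1.8] goalaxes [-1.8 53.7  1.9]
tcp in board [-31.2 -14.3  23.9] F board [-0.5 -2.5 -1.4] t 6.8 w 57.9
290 101 19
340 173 38
370 126 32
```

View pics/last.png

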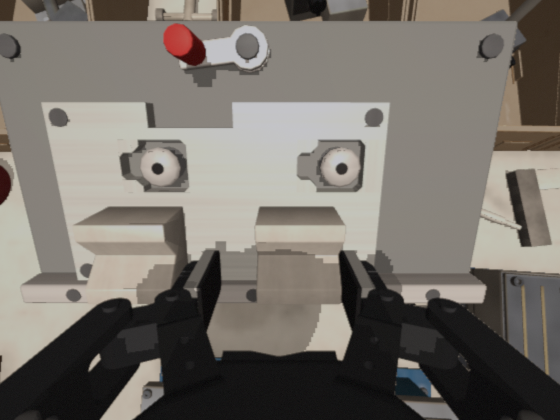

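The plate has dropped: its top edge is now 348 px wide (397 px before), its sides run parallel to the board's, and both heads stand out through the wide ends. Now I'll slide it back right.

arm_command(
  increments=[
    [0, 0.08, 0.03, 0, 0, 0],
    [0, 0.08, 0.03, 0, 0, 0],
    [0, 0.08, 0.02, 0, 0, 0],
    [0, 0.06, 0, 0, 0, 0],
    [0, 0.06, 0, 0, 0, 0],
    [0, 0.06, 0, 0, 0, 0],
    [0, 0.06, 0, 0, 0, 0],
    [0, 0, 0, 0, 0, 0],
  ],
)

```text
time: 7.65
tcp_pos: [0.4736, -0.1841, 0.1429]
tool_rot: [[0.906, 0.018, 0.423], [0.016, -1.0, 0.008], [0.423, -0.0, -0.906]]
force: [1.0, 2.8, -0.7]
grip_width: 0.0579
grasp_force: 1.5
```

arm_command(
  increments=[
    [0, 0.04, 0, 0, 0, 0],
    [0, 0.04, 0, 0, 0, 0],
    [0, 0.04, 0, 0, 0, 0],
    [0, 0.03, 0, 0, 0, 0],
    [0, 0.03, 0, 0, 0, 0],
    [0, 0, 0, 0, 0, 0],
  ],
)

```text
time: 8.25
tcp_pos: [0.4738, -0.1934, 0.1429]
tool_rot: [[0.906, 0.017, 0.423], [0.016, -1.0, 0.007], [0.423, 0.001, -0.906]]
force: [1.2, 3.7, -0.9]
grip_width: 0.0578
grasp_force: 1.2
```

```bash
python3 -c "
from h import *
rel(-33,-49,22)"
```

```text
turn [-0.01 -0.01  0.13] shift tool [-2.   1.3 -2.1] goalaxes [-2.   1.3 -2.1]
tcp in board [-31.  -47.7  19.9] F board [ 0.7  3.7 -1.3] t 8.25 w 57.8
```

Sliding steadily at 3–4 N. I'll step on gently until the end stop shows in the force.

arm_command(
  increments=[
    [0, 0.02, 0, 0, 0, 0],
    [0, 0.02, 0, 0, 0, 0],
    [0, 0, 0, 0, 0, 0],
  ],
)

```text
time: 8.55
tcp_pos: [0.4738, -0.195, 0.1429]
tool_rot: [[0.906, 0.018, 0.423], [0.016, -1.0, 0.007], [0.423, 0.0, -0.906]]
force: [-0.4, 4.0, -0.7]
grip_width: 0.0581
grasp_force: 1.8
```

arm_command(
  increments=[
    [0, 0.02, 0, 0, 0, 0],
    [0, 0.02, 0, 0, 0, 0],
    [0, 0, 0, 0, 0, 0],
  ],
)

```text
time: 8.85
tcp_pos: [0.4739, -0.1952, 0.1428]
tool_rot: [[0.906, 0.02, 0.423], [0.017, -1.0, 0.012], [0.424, -0.004, -0.906]]
force: [0.6, 11.0, 0.6]
grip_width: 0.0583
grasp_force: 5.3
```

```bash
python3 -c "
from h import *
rel(-33,-49,22)"
```

```text
turn [-0.31 -0.06  0.16] shift tool [-2.1 -0.5 -2.3] goalaxes [-2.1 -0.5 -2.3]
tcp in board [-30.9 -49.5  19.7] F board [ 1.  11.   0.2] t 8.85 w 58.3
```

The end stop was met at 11 N and y=−49.5, where home predicts −49. I'll centre the fingers to release, then back out.

arm_command(
  increments=[
    [0, -0.06, 0, 0.08, 0, 0],
    [0, -0.06, 0, 0, 0, 0],
    [0, -0.06, 0, 0, 0, 0],
    [0, 0, -0.3, 0, 0, 0],
    [0, 0, -0.5, 0, 0, 0],
    [0.3, 0, -0.5, 0, 0, 0],
    [0.4, 0, -0.5, 0, 0, 0],
    [0, 0, 0, 0, 0, 0],
  ],
)

```text
time: 9.65
tcp_pos: [0.4699, -0.19, 0.245]
tool_rot: [[0.903, 0.02, 0.43], [0.018, -1.0, 0.008], [0.43, 0.0, -0.903]]
force: [-0.1, -0.5, -0.2]
grip_width: 0.0579
grasp_force: 0.0
```

arm_command(
  increments=[
    [0.2, -0.4, 0, 0, 0, 0],
    [0.2, -0.5, 0, 0, 0, 0],
    [0, -0.2, 0, 0, 0, 0],
    [0, 0, 0, 0, 0, 0],
    [0, 0, 0, 0, 0, 0],
    [0, 0, 0, 0, 0, 0],
  ],
  grip=40,
  force=25,
)

```text
time: 10.25
tcp_pos: [0.4841, -0.1339, 0.2477]
tool_rot: [[0.906, 0.019, 0.423], [0.016, -1.0, 0.012], [0.423, -0.004, -0.906]]
force: [0.0, 0.1, 0.3]
grip_width: 0.034
grasp_force: 0.0
```

```bash
python3 -c "
from h import *
rel(69,22.5,19)
d=snapshot('wrist');np.savez('w6.npz',**d);cv2.imwrite('pics/w6.png',d['frame'])"
```

```text
turn [-0.32 -0.    0.11] shift tool [ 45.5 -10.3  91.2] goalaxes [ 45.5 -10.9  91.1]
tcp in board [ 23.5  11.6 110.1] F board [0.1 0.1 0.2] t 10.25 w 34.0
```

View pics/w6.png

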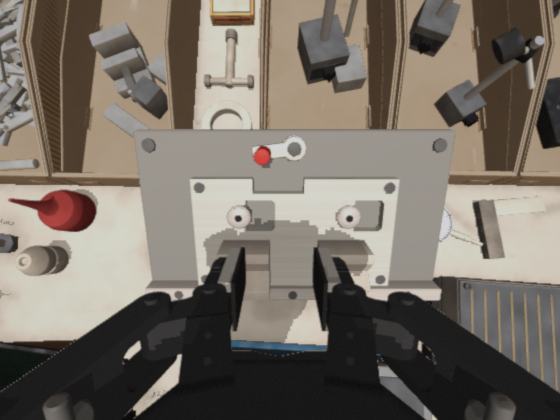

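The plate lies flat and central (columns 190–398 on board 136–453), with the studs at the slots' left ends. The knob top is at (262,156), the pivot at (293,148). I'll measure the knob once more.

Run:
```python
from h import *
d=dict(np.load('w6.npz'));f=d['frame'];hsv=cv2.cvtColor(f,cv2.COLOR_BGR2HSV);m=(((hsv[...,0]<8)|(hsv[...,0]>172))&(hsv[...,1]>120)).astype(np.uint8);m[:,:240]=0
n,l,s,c=cv2.connectedComponentsWithStats(m);print(s[1:],c[1:].round(1))
R,t=B();inb=lambda c,o:(R.T@(onplane(d,c,t+R[:,2]*o/1e3,R[:,2])-t)*1e3).round(1)
for nm,c,o in (("knob",c[1],34),("pivot",(293.5,148.5),12),("plL",(190,180),10),("plR",(398,180),10),("notR",(304,180),10)):print(nm,inb(c,o))
```

```text
[[240  18  10   2  19]
 [254 146  16  19 234]] [[244.3  18.5]
 [262.  155.5]]
knob [155.1  33.8  34. ]
pivot [72.5  0.8 12. ]
plL [47.2 83.3 10. ]
plR [ 47.7 -83.2  10. ]
notR [47.4 -8.1 10. ]
```

Run:
```python
from h import *
d=dict(np.load('w6.npz'));R,t=B()
print((R.T@(onplane(d,(262,155.5),t+R[:,2]*.035,R[:,2])-t)*1e3).round(1))
rel(68,22.5,19)
```

```text
[69.9 23.8 35. ]
turn [-0.32 -0.    0.09] shift tool [ 44.5 -10.4  91.2] goalaxes [ 44.5 -11.   91.1]
tcp in board [ 23.5  11.5 110.1] F board [ 0.5 -0.   0.9] t 10.3 w 34.5
```

arm_command(
  increments=[
    [0.3, -0.08, 0.2, -0.08, 0, 0],
    [0.3, -0.08, 0.3, 0, 0, 0],
    [0.32, -0.07, 0.3, 0, 0, 0],
    [0, 0, 0.3, 0, 0, 0],
    [0, 0, 0.3, 0, 0, 0],
    [0, 0, 0.2, 0, 0, 0],
    [0, 0, 0.1, 0, 0, 0],
    [0, 0, 0, 0, 0, 0],
  ],
)

```text
time: 11.1
tcp_pos: [0.5618, -0.1204, 0.1897]
tool_rot: [[0.906, 0.018, 0.422], [0.016, -1.0, 0.007], [0.422, 0.0, -0.907]]
force: [0.3, -0.4, -0.8]
grip_width: 0.034
grasp_force: 0.0
```

```bash
python3 -c "
from h import *
rel(69.5,23,19)
d=snapshot('wrist');cv2.imwrite('pics/w7.png',d['frame'])"
```

```text
turn [-0.05  0.04  0.13] shift tool [-0.1  0.9  5.6] goalaxes [-0.1  0.9  5.6]
tcp in board [69.6 23.9 24.6] F board [-0.1 -0.4 -0.8] t 11.1 w 34.0
```

arm_command(
  increments=[
    [0, 0.02, 0.05, 0, 0, 0],
    [0, 0, 0.05, 0, 0, 0],
    [0, 0, 0, 0, 0, 0],
  ],
)

```text
time: 11.45
tcp_pos: [0.5639, -0.1215, 0.1861]
tool_rot: [[0.906, 0.018, 0.423], [0.016, -1.0, 0.007], [0.423, 0.001, -0.906]]
force: [0.1, -0.0, -0.0]
grip_width: 0.0347
grasp_force: 0.0
```

arm_command(
  increments=[
    [0, 0, 0, 0, 0, 0],
    [0, 0, 0, 0, 0, 0],
    [0, 0, 0, 0, 0, 0],
    [0, 0, 0, 0, 0, 0],
    [0, 0, 0, 0, 0, 0],
    [0, 0, 0, 0, 0, 0],
  ],
  grip=0,
  force=25,
)

```text
time: 12.05
tcp_pos: [0.5639, -0.1201, 0.1864]
tool_rot: [[0.906, 0.02, 0.424], [0.017, -1.0, 0.01], [0.424, -0.002, -0.906]]
force: [-1.9, 5.3, 2.9]
grip_width: 0.0109
grasp_force: 24.7
```

```bash
python3 -c "
from h import *
rel(69.5,23,19)"
```

```text
turn [-0.19 -0.06  0.18] shift tool [-0.6  1.1  1.7] goalaxes [-0.6  1.1  1.7]
tcp in board [70.1 24.1 20.7] F board [-0.5  5.4  3.4] t 12.05 w 10.9
```

The knob is gripped. I'll follow the arc, first half.

arm_command(
  increments=[
    [-0.059, 0.01, 0, 0, 0, 0],
    [-0.058, 0.017, 0, 0, 0, 0],
    [-0.055, 0.025, 0, 0, 0, 0],
    [-0.052, 0.03, 0, 0, 0, 0],
    [-0.047, 0.037, 0, 0, 0, 0],
    [-0.043, 0.042, 0, 0, 0, 0],
    [0, 0, 0, 0, 0, 0],
  ],
)

```text
time: 12.75
tcp_pos: [0.5491, -0.1265, 0.1794]
tool_rot: [[0.906, 0.023, 0.423], [0.018, -1.0, 0.015], [0.423, -0.006, -0.906]]
force: [-4.6, 11.6, 4.8]
grip_width: 0.0108
grasp_force: 25.4
```

```bash
python3 -c "
from h import *
rel(54,15.8,20)"
```

```text
turn [-0.46 -0.02  0.23] shift tool [0.4 2.2 0.6] goalaxes [0.4 2.2 0.6]
tcp in board [53.6 18.  20.6] F board [-1.9 11.7  6.2] t 12.75 w 10.8
```

arm_command(
  increments=[
    [-0.04, 0.03, 0, 0, 0, 0],
    [-0.03, 0.045, 0, 0, 0, 0],
    [-0.02, 0.05, 0, 0, 0, 0],
    [-0.015, 0.055, 0, 0, 0, 0],
    [-0.008, 0.055, 0, 0, 0, 0],
    [0, 0.055, 0, 0, 0, 0],
    [0, 0, 0, 0, 0, 0],
  ],
)

```text
time: 13.45
tcp_pos: [0.5414, -0.1419, 0.1749]
tool_rot: [[0.909, 0.02, 0.417], [0.016, -1.0, 0.012], [0.417, -0.004, -0.909]]
force: [-16.5, 8.0, 5.8]
grip_width: 0.0105
grasp_force: 26.5
```

```bash
python3 -c "
from h import *
rel(48,0,20)"
```

```text
turn [-0.31  0.35  0.13] shift tool [ 3.5  2.7 -0.1] goalaxes [ 3.5  2.7 -0.1]
tcp in board [44.5  2.7 19.9] F board [-12.4   8.3  12.1] t 13.45 w 10.5
```

arm_command(
  increments=[
    [0, 0, 0, 0, 0, 0],
    [0, 0, 0, 0, 0, 0],
  ],
)

```text
time: 13.65
tcp_pos: [0.5413, -0.1419, 0.1749]
tool_rot: [[0.909, 0.02, 0.417], [0.016, -1.0, 0.012], [0.417, -0.004, -0.909]]
force: [-16.3, 8.7, 5.1]
grip_width: 0.0108
grasp_force: 26.4
```

Run:
```python
from h import *
rel(48,0,20);s=robot.get_state();print(s["qpos"].round(3),s["torque"].round(2))
R,t=B()
for n in("top","wrist"):
    d=snapshot(n);cv2.imwrite(f"pics/{n}8.png",d["frame"]);np.savez(f"{n}8.npz",**d)
    hsv=cv2.cvtColor(d["frame"],cv2.COLOR_BGR2HSV);m=(((hsv[...,0]<8)|(hsv[...,0]>172))&(hsv[...,1]>110)).astype(np.uint8)
    print(n,"expected",proj(d,t+R@np.array([.048,0,.036])).round(1),"tip",proj(d,s["tcp_pos"]).round(1));k,l,st,c=cv2.connectedComponentsWithStats(m);print([(*st[i],*c[i].round(1)) for i in range(1,k) if st[i,4]>6])
```

```text
turn [-0.31  0.35  0.13] shift tool [ 3.5  2.7 -0.1] goalaxes [ 3.5  2.7 -0.1]
tcp in board [44.5  2.7 19.9] F board [-12.5   9.   11.5] t 13.65 w 10.8
[-0.335 -0.122 -0.497  0.79   0.149  2.819] [1.43 2.85 0.94]
top expected [276.8 195.8] tip [275.6 195.4]
[(np.int32(274), np.int32(194), np.int32(4), np.int32(3), np.int32(9), np.float64(275.3), np.float64(195.1)), (np.int32(170), np.int32(199), np.int32(16), np.int32(16), np.int32(188), np.float64(177.7), np.float64(207.0)), (np.int32(507), np.int32(201), np.int32(17), np.int32(15), np.int32(209), np.float64(514.7), np.float64(207.9))]
wrist expected [284.2 274.8] tip [278.6 265.1]
[(np.int32(191), np.int32(12), np.int32(44), np.int32(4), np.int32(113), np.float64(211.2), np.float64(13.8)), (np.int32(0), np.int32(231), np.int32(42), np.int32(50), np.int32(1748), np.float64(18.0), np.float64(254.6)), (np.int32(266), np.int32(245), np.int32(26), np.int32(41), np.int32(898), np.float64(278.6), np.float64(265.4))]
```

The latch is near shut (y=2.7 mm), but the pads' friction is loading it sideways. I'll open the fingers and finish by pushing with one pad.

arm_command(
  increments=[
    [0, 0, 0, 0, 0, 0],
    [0, 0, 0, 0, 0, 0],
    [0, 0, 0, 0, 0, 0],
    [0, 0, 0, 0, 0, 0],
  ],
  grip=40,
)

```text
time: 14.15
tcp_pos: [0.5453, -0.1445, 0.1773]
tool_rot: [[0.906, 0.018, 0.424], [0.016, -1.0, 0.007], [0.424, 0.001, -0.906]]
force: [0.2, -0.2, -0.1]
grip_width: 0.0344
grasp_force: 0.0
```

Run:
```python
from h import *
rel(48,0,20);R,t=B()
d=snapshot("wrist");np.savez("w9.npz",**d)
hsv=cv2.cvtColor(d["frame"],cv2.COLOR_BGR2HSV);m=(((hsv[...,0]<8)|(hsv[...,0]>172))&(hsv[...,1]>110)).astype(np.uint8);m[:,:150]=0
k,l,st,c=cv2.connectedComponentsWithStats(m);print([(st[i].tolist(),c[i].round(1)) for i in range(1,k) if st[i,4]>6])
for p in((48,0),(48,4),(44,2)):print(p,[proj(d,t+R@np.array([p[0],p[1],o])*1 if 0 else t+R@(np.array([p[0],p[1],o])/1e3)).round(1).tolist() for o in(14,38)])
```

```text
turn [-0.01 -0.06  0.14] shift tool [-1.   0.1  0.5] goalaxes [-1.   0.1  0.5]
tcp in board [49.   0.1 20.5] F board [ 0.1 -0.2 -0.2] t 14.15 w 34.4
[([189, 19, 43, 3, 114], array([211.7,  20.1])), ([262, 252, 24, 42, 854], array([273.6, 272.9]))]
(48, 0) [[278.7, 261.2], [278.7, 285.0]]
(48, 4) [[271.2, 261.2], [269.9, 284.9]]
(44, 2) [[275.0, 268.0], [274.3, 292.7]]
```

The knob is at y≈+2.5 (θ≈1.47). I'll push the rest with the left pad.

arm_command(
  increments=[
    [0, 0.06, 0, 0, 0, 0],
    [0, 0.06, 0, 0, 0, 0],
    [0, 0.04, 0, 0, 0, 0],
    [0, 0.03, 0, 0, 0, 0],
    [0, 0.02, 0, 0, 0, 0],
    [0, 0.02, 0, 0, 0, 0],
    [0, 0, 0, 0, 0, 0],
  ],
)

```text
time: 14.9
tcp_pos: [0.5449, -0.1555, 0.1767]
tool_rot: [[0.906, 0.018, 0.422], [0.016, -1.0, 0.008], [0.422, -0.0, -0.906]]
force: [-2.4, 2.2, 0.3]
grip_width: 0.0343
grasp_force: 1.4
```

```bash
python3 -c "
from h import *
rel(48,-11.2,20)"
```

```text
turn [-0.08  0.01  0.14] shift tool [-0.3  0.3  0.2] goalaxes [-0.2  0.3  0.2]
tcp in board [ 48.2 -10.9  20.2] F board [-2.   2.2  1.3] t 14.9 w 34.3
```

Contact at 2.2 N, still turning. I'll press on to the stop.

arm_command(
  increments=[
    [0, 0.02, 0, 0, 0, 0],
    [0, 0, 0, 0, 0, 0],
  ],
)

```text
time: 15.1
tcp_pos: [0.5449, -0.1556, 0.1767]
tool_rot: [[0.906, 0.019, 0.423], [0.017, -1.0, 0.01], [0.423, -0.002, -0.906]]
force: [-2.7, 6.1, 1.4]
grip_width: 0.0346
grasp_force: 3.0
```

arm_command(
  increments=[
    [0, 0.02, 0, 0, 0, 0],
    [0, 0, 0, 0, 0, 0],
  ],
)

```text
time: 15.3
tcp_pos: [0.5449, -0.1558, 0.1766]
tool_rot: [[0.906, 0.021, 0.423], [0.017, -1.0, 0.012], [0.423, -0.003, -0.906]]
force: [-2.7, 8.5, 1.7]
grip_width: 0.0343
grasp_force: 4.5
```

arm_command(
  increments=[
    [0, 0.02, 0, 0, 0, 0],
    [0, 0, 0, 0, 0, 0],
  ],
)

```text
time: 15.5
tcp_pos: [0.5449, -0.1559, 0.1766]
tool_rot: [[0.906, 0.022, 0.423], [0.018, -1.0, 0.014], [0.423, -0.005, -0.906]]
force: [-3.6, 11.9, 1.4]
grip_width: 0.0341
grasp_force: 6.0
```

A firm stop at 12 N with the knob at y≈0. I'll centre the fingers, retreat and check.

arm_command(
  increments=[
    [0, -0.08, 0, 0.1, 0, 0],
    [0, -0.1, 0, 0, 0, 0],
    [0, -0.08, 0, 0, 0, 0],
    [0, 0, -0.3, 0, 0, 0],
    [0, 0, -0.5, 0, 0, 0],
    [-0.2, 0, -0.5, 0, 0, 0],
    [-0.4, 0, -0.5, 0, 0, 0],
    [-0.3, 0, -0.2, 0, 0, 0],
  ],
)

```text
time: 16.3
tcp_pos: [0.4615, -0.1483, 0.2511]
tool_rot: [[0.905, 0.02, 0.426], [0.017, -1.0, 0.012], [0.426, -0.004, -0.905]]
force: [0.8, -0.2, 0.3]
grip_width: 0.0346
grasp_force: 0.0
```

arm_command(
  increments=[
    [0, 0, 0, 0, 0, 0],
    [0, 0, 0, 0, 0, 0],
    [0, 0, 0, 0, 0, 0],
  ],
)

```text
time: 16.6
tcp_pos: [0.4625, -0.1479, 0.2483]
tool_rot: [[0.906, 0.021, 0.423], [0.017, -1.0, 0.014], [0.423, -0.006, -0.906]]
force: [-0.6, -0.0, -0.1]
grip_width: 0.0345
grasp_force: 0.0
```

Run:
```python
from h import *
rel(48,0,20);R,t=B()
d=snapshot("wrist");f=d["frame"]
inb=lambda c,o:(R.T@(onplane(d,c,t+R[:,2]*o/1e3,R[:,2])-t)*1e3).round(1)
hsv=cv2.cvtColor(f,cv2.COLOR_BGR2HSV);m=(((hsv[...,0]<8)|(hsv[...,0]>172))&(hsv[...,1]>110)).astype(np.uint8);m[:,:200]=0;m[:,400:]=0
k,l,st,c=cv2.connectedComponentsWithStats(m)
for i in range(1,k):
    if st[i,4]>60:print("red",st[i],inb(c[i],32))
g=cv2.GaussianBlur(cv2.cvtColor(f,cv2.COLOR_BGR2GRAY),(3,3),0).astype(int)
# plate left/right edges along board row x=42 at 10 mm out
ys=np.arange(-110,110.1,.5);v=np.array([g[tuple(np.round(proj(d,t+R@np.array([.042,y/1e3,.01]))).astype(int)[::-1])] for y in ys]);k=np.diff(v[::2])
print("edges y:",[(ys[::2][i]+.5,k[i]) for i in np.argsort(-abs(k))[:8]])
for n in("top",):
    d2=snapshot(n)["frame"];a=cv2.imread("pics/top0.png");df=cv2.absdiff(a,d2).max(2)
    for nm,(u,v_) in dict(oil=(178,207),chuck=(170,229),dial=(338,205),square=(366,207)).items():print(nm,df[v_-9:v_+9,u-9:u+9].mean().round(1))
```

```text
turn [-0.43 -0.02  0.15] shift tool [44.  -1.3 99.9] goalaxes [44.1 -2.1 99.8]
tcp in board [  3.9  -2.1 119.8] F board [-0.6 -0.   0.1] t 16.6 w 34.5
red [206   5  35   2  63] [146.3  35.1  32. ]
red [269 148  16  18 218] [48.4  0.1 32. ]
edges y: [(np.float64(-81.5), np.int64(-66)), (np.float64(-72.5), np.int64(66)), (np.float64(80.5), np.int64(60)), (np.float64(34.5), np.int64(48)), (np.float64(71.5), np.int64(-36)), (np.float64(33.5), np.int64(33)), (np.float64(72.5), np.int64(-33)), (np.float64(-8.5), np.int64(-28))]
oil 3.5
chuck 2.6
dial 2.1
square 2.5
```

The knob is at (48.4, 0.1), which is shut. The notch edges are at −8.5 and +34, so the plate is home. The loose things haven't moved.

```bash
python3 -c "
from cell import job
print(job.hand_in())"
```

```text
the job is handed in; nothing more can be done
None
```

The plate dropped over the studs, went back right to the stop, and the latch is swung shut against its end stop; I handed the job in at about 17 s, with the arm clear and the loose things unmoved.

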